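Snap the lid on the cutter tub and put it away in its tray

TASK

Put the blue lid on the white tub of pastry cutters and press it fully down until both orange end clips have snapped over its edge. Then lift the closed tub by the lid's grip and set it in the shallow dark metal tray, flat on the tray's floor, lid still clipped, and let go. Keep the tub upright and leave the jar, the shaker and the scraper where they are.

Things in the scene. Friction and masses are not known exactly. Their poses are not given: they have to be found in the camera images.
- tub: Loose open slick white tub with steel ring cutters fixed inside, 0.2 to 0.33 kg. Origin: centre of underside; z up, y along its long side. Foot 80 (x) by 100 (y) mm, walls 3 mm. Mouth 73 by 93 mm, its lip flaring from z = 44 mm to 82 by 102 mm at z = 52 mm (top edge, where the lid's plate rests). An orange spring clip stands at each y end. Same after half a turn about z.
- clip_a (a joint): Orange spring clip, 40 mm wide, at the tub's +y end. 0 = at rest, up to 0.008 m = pushed outward; near 0 again once snapped. Its inner face slopes from 49 mm out at z = 58 to 58 mm out at z = 73 mm (its top; outside 59 mm out): the lid's edge pushes it outward, then the catch (underside z = 57 mm) springs back 4 mm over the plate. Snapping takes about 7 to 16 N in all.
- clip_b (a joint): The same clip at the tub's -y end (its value grows toward the tub's -y).
- lid: Loose blue lid, 70 g, right way up. Origin: centre of underside; z up, y along its long side. Plug 70 (x) by 90 (y) by 12 mm that enters the tub's mouth; plate 90 by 106 mm at z = 12 to 16 mm; upright grip 16 (x) by 60 (y) mm at z = 16 to 52 mm, pinched across x. Shut: axes coincide with the tub's (or half a turn apart), lid origin 40 mm above the tub's.
- lid_grip (a point): Point in the lid's grip on its centre line, 40 mm above the lid's origin: 12 mm below the grip's top, 24 mm above the plate. Axes as the lid's.
- tray: Shallow dark metal tray, fixed. Origin: centre of underside; z up, y along its long side. Outside 108 (x) by 126 (y) mm, walls and floor 2 mm, rim 18 mm high, inside 104 by 122 mm. The tub's foot goes in with its long side along the tray's y, either way round, with about 11 mm to spare; its clips stay above the rim.
- jar: Amber jar, 60 mm across, 100 mm high, standing; origin at the centre of its underside. Leave alone.
- shaker: Steel shaker, 52 mm across, 85 mm high, standing; origin at the centre of its underside. Leave alone.
- scraper: Dough scraper lying flat, 120 mm (y) by 89 mm (x), 18 mm high, red grip along its +x edge; origin on its underside, 24 mm from that edge. Leave alone.
Not all that is in view belongs to the job. Of the things like the tray, leave any that is brown, pink or purple; of the rest the larger one is meant.

How it is judged:
By the outcome, as a careful person would: the job done as asked, in the order asked, and still so for the second after the job is handed in, with the robot touching nothing.
It also fails if it takes over 59 s, if anything falls off the work surface, if the arm or the gripper's body presses on something with over 40 N, if the wrist force passes 120 N, or if a joint passes its speed limit or range.

ROBOT

A 6-joint arm with a two-finger parallel gripper is mounted at the origin on the work surface. World frame = base frame: x ahead of the robot, y to its left, z up, the work surface at z = 0. Lengths are in m, angles in degrees, forces in N, time in s.
With the tool pointing down it reaches from about 0.4 to 0.825 m from the base axis. Payload 7 kg.
Tool frame: the origin (TCP) lies between the finger pads; the fingertips stand 19 mm ahead of it and the grasp point (between the pads) is the TCP (r.finger_overhang is the distance from the TCP to the fingertips, in m); z points along the fingers, y is the direction in which the jaws open and shut (so a half turn about z gives the same grasp; the last joint's range is limited). The gripper opens to 88 mm and grips with 3 to 60 N. Pads are 19 mm wide; open, the fingers measure 130 mm over their backs; the gripper's body (78 mm by 193 mm) begins 47 mm behind the grasp point.
Start: joints at [87.726, 20.546, 0.682, 0, -70.136, -16.507], TCP at [0.217, 0.639, 0.246] pointing down, gripper open.
Joint ranges: [-176.03, 176.03], [-82.01, 121.73], [-58.28, 71.71], [-173.87, 95.51], [-174.79, -0.11], [-173.66, 173.66]. Speed limits (degrees/s): [136.94, 136.94, 172.46, 180, 180, 180].

INTERFACE

Orientations are given as [roll, pitch, yaw] about the fixed x, y, z axes, in that order (R = Rz(yaw) Ry(pitch) Rx(roll)).
In Python, from plant import r, optics gives the robot as it stands. The module is installed in compiled form; this text tells all that it offers.
- The arm moves only by the tool step_arm, never from a script. Its argument "increments" is a list of rows, each an object of numbers: "tx", "ty", "tz": the shift along the world's x, y, z in mm; "ax", "ay", "az": the turn, a rotation vector about the world's x, y, z in degrees; "claw": the gripper command: -1 is shut, 1 is fully open, values between are in proportion. In form: [{"tx": .., "ty": .., "tz": .., "ax": .., "ay": .., "az": .., "claw": ..}, ...]. A call has 1 to 12 rows; each row shifts and turns the commanded pose from where the row before left it; what a row does not reach is not made up. A row lasts 1/10 s, in which the tool goes at most 50 mm and 8.59 degrees, less where a joint would pass 70% of its speed; a pose out of reach is approached as far as the arm can. A call with a gripper value outside its range is refused whole. The fingers move at their own pace and stop on an object; "newtons" is the grip in N (left out, the last holds). Time passes only in rows, so rows that do not move let the fingers close. It gives the time, the measured TCP pose, the force and the opening at its end, in the units of the state.
- r.get_state(): the state, without advancing time (a new reading comes with each control period).
- optics.capture(name): name is "scene" or "top"; returns a dict with "image" (400x640x3 uint8, blue, green, red), "depth" (400x640 float32, m along the optical axis (not along the pixel's ray), 0 where there is no reading), "fx", "fy", "cx", "cy" (pixels), "distortion" ([k1, k2, p1, p2, k3] as OpenCV has them; the pictures are not rectified), "R" (3x3) and "t" (3): a world point X has camera coordinates R X + t. Camera axes: x right, y down, z forward; pixel columns grow to the right and rows downward; lengths in m; the calibration is good to about 2 mm. A picture is of the moment at which its call begins.
- r.close_job(): hands the job in, once; it reports no verdict.
The state is a dict: "time_s": time; "joints": joint angles; "qd": joint speeds; "joint_torque": joint torques, N m; "tcp_pos": TCP position; "eef_rot": TCP orientation; "contact_force": force on the tool from outside, world axes, zero at the start; "moment": the same for the moment, N m; "gripper_width": finger opening in m.
Only numpy, scipy, OpenCV 4.12 (cv2) and the standard library are available. Lean on these libraries where they do the work, as an engineer would, in place of code of your own. Each camera call takes 0.05 s, during which the arm holds its last target. There are 200 camera calls.

## Working session

There is one attempt and no reset: what is moved stays moved. The work goes in short steps, Python scripts to look and compute and a tool call to move; the robot and the scene stay as the last step left them, time stands still between calls to the robot, and variables do not carry over. Pictures are saved under pics/ and viewed, about 8 in all and at most 12, crops included, and the job is handed in when it is done.

Besides the shell and the picture viewer there is one more tool, called after "Emit:" as a command line: name --argument value ..., lists and objects as JSON in quotes. step_arm: Moves the arm, as the interface text tells. Its arguments: {"type":"object","properties":{"increments":{"type":"array","items":{"type":"object","properties":{"tx":{"type":"number"},"ty":{"type":"number"},"tz":{"type":"number"},"ax":{"type":"number"},"ay":{"type":"number"},"az":{"type":"number"},"claw":{"type":"number"}}}},"newtons":{"type":"number"}},"required":["increments"]}

```bash
mkdir -p pics; cat > h.py <<'E'
import numpy as np, cv2
from plant import r, optics
def cap(n):
    c=optics.capture(n); c['K']=np.array([[c['fx'],0,c['cx']],[0,c['fy'],c['cy']],[0,0,1.]]); c['D']=np.array(c['distortion'],float)
    c['R']=np.array(c['R']);c['t']=np.array(c['t']); return c
def ray(c,uv,z):
    p=cv2.undistortPoints(np.array(uv,float).reshape(-1,1,2),c['K'],c['D']).reshape(-1,2)
    d=np.c_[p,np.ones(len(p))]@c['R']; o=-c['R'].T@c['t']
    return o+d*((z-o[2])/d[:,2])[:,None]
def cloud(c):
    v,u=np.mgrid[0:400,0:640]; p=cv2.undistortPoints(np.c_[u.ravel(),v.ravel()].astype(float).reshape(-1,1,2),c['K'],c['D']).reshape(-1,2)
    z=c['depth'].reshape(-1,1); X=np.c_[p*z,z]; return ((X-c['t'])@c['R']).reshape(400,640,3)
E
python3 - <<'E'
from h import *
for n in('scene','top'):
    c=cap(n); cv2.imwrite(f'pics/{n}0.png',c['image']); print(n,-c['R'].T@c['t'],c['R'][2],c['fx'],c['D'],(c['depth']>0).mean())
print(r.get_state())
E
```

```text
scene [1.15601148 0.49955988 1.28596227] [-0.38896546 -0.38710704 -0.83597489] 508.87558060801257 [-0.12112064  0.          0.          0.          0.        ] 0.99592578125
top [ 0.46974136 -0.09713541  1.15506092] [ 0.08775871 -0.01222148 -0.99606679] 386.6698986078683 [-0.09212285  0.          0.          0.          0.        ] 0.99598828125
{'time_s': 0.1, 'joints': array([ 8.77252834e+01,  2.05881149e+01,  6.37991581e-01, -1.75752115e-02,
       -7.01362270e+01, -1.65044277e+01]), 'qd': array([-0.0147532 , -0.08695856,  0.09600226,  0.13123626,  0.09882215,
       -0.0698003 ]), 'joint_torque': array([-6.42896557e-04, -5.84163487e+01,  2.93753636e+01,  7.01544687e+00,
        1.01653661e-02, -5.69351960e-05]), 'tcp_pos': array([0.21721619, 0.63865106, 0.24470018]), 'eef_rot': array([ 1.79912513e+02, -8.69160683e-03, -1.87851219e+01]), 'contact_force': array([-0.47961154, -0.27328783, -0.3900877 ]), 'moment': array([-0.01905123, -0.01870185,  0.01466486]), 'gripper_width': 0.08774520861330162}
```

View pics/scene0.png

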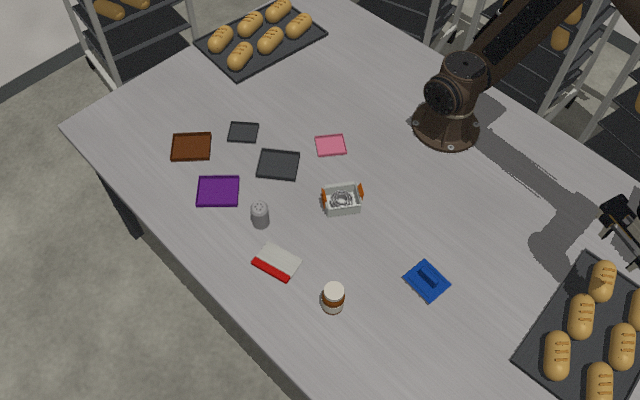

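View pics/top0.png

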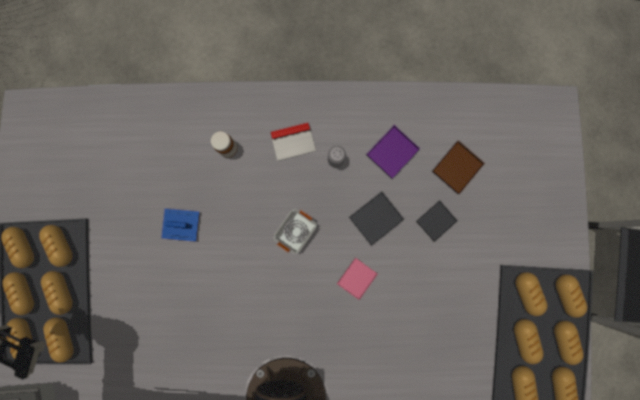

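The pictures show these things, as scene / top pixels:
- Lid: blue at (427,281) / (181,225).
- Tub: (342,200) / (297,231).
- Tray candidates:
  - larger dark (278,165) / (376,218)
  - smaller dark (243,132) / (437,221)
  - brown (191,146) / (458,167)
  - purple (218,190) / (393,152)
  - pink (330,145) / (358,279)
  - loaf trays, which are full

I choose the larger dark one.

```bash
cat >> h.py <<'E'
def rect(P):
    (x,y),(w,h),a=cv2.minAreaRect((np.array(P)[:,:2]*1000).astype(np.float32))
    if w>h: a+=90; w,h=h,w   # a = direction of short side (x axis) after this
    return np.round([x,y,w,h,(a+90)%180-90],1)
def big(m,box):
    mm=np.zeros_like(m); u0,v0,u1,v1=box; mm[v0:v1,u0:u1]=m[v0:v1,u0:u1]
    n,l,s,_=cv2.connectedComponentsWithStats(mm.astype(np.uint8)); return l==1+np.argmax(s[1:,4])
def uv(m): return np.argwhere(m)[:,::-1]
def masks(c):
    h=cv2.cvtColor(c['image'],cv2.COLOR_BGR2HSV).astype(int); H,S,V=h[...,0],h[...,1],h[...,2]
    return dict(blue=(H>100)&(H<125)&(S>120),orange=(H>4)&(H<18)&(S>150),dark=(V<75)&(S<70)),h
E
python3 - <<'E'
from h import *
B={'scene':dict(lid=(390,245,465,315),tub=(310,170,375,225),tray=(250,140,305,188),tray2=(222,115,264,147)),
   'top':dict(lid=(150,200,212,250),tub=(265,200,330,262),tray=(342,185,410,250),tray2=(412,195,462,245))}
for n in B:
    c=cap(n); M,h=masks(c); W=cloud(c); b=B[n]
    m=big(M['blue'],b['lid']); print(n,'lid plate',rect(ray(c,uv(m),.016)))
    g=m&(W[...,2]>.035); print(' grip depth',g.sum(), rect(W[g]) if g.sum()>5 else '', np.percentile(W[m][:,2],[5,50,95]).round(4), W[g].max(0))
    o=np.zeros_like(m);u0,v0,u1,v1=b['tub'];o[v0:v1,u0:u1]=M['orange'][v0:v1,u0:u1]
    nn,l,s,ce=cv2.connectedComponentsWithStats(o.astype(np.uint8))
    for i in range(1,nn):
        if s[i,4]>8: print(' clip',s[i,4],ce[i].round(1),ray(c,ce[i],.06).round(4), np.median(W[l==i],0).round(4),W[l==i][:,2].max())
    q=np.zeros_like(m);q[v0:v1,u0:u1]=True; q&=(W[...,2]>.044)&(W[...,2]<.09); print(' tub hi pts',q.sum(),rect(W[q]),W[q][:,2].max())
    for k in('tray','tray2'):
        m=big(M['dark'],b[k]); print(' ',k,m.sum(),rect(ray(c,uv(m),.018)),h[m].mean(0).round(), W[m][:,2].mean())
    x=c['image']
    if n=='scene': cv2.imwrite('pics/crop1.png',cv2.resize(x[110:320,220:470],None,fx=3,fy=2.8))
    for nm,bx in (('jar',None),):
        pass
    for zmin,zmax in((.07,.12),):
        k=(W[...,2]>zmin)&(W[...,2]<zmax)&(abs(W[...,1])<.35)&(W[...,0]>.25)&(W[...,0]<.9)
        nn,l,s,ce=cv2.connectedComponentsWithStats(k.astype(np.uint8))
        for i in range(1,nn):
            if s[i,4]>20: print(' tall',ce[i].round(),W[l==i].mean(0).round(3),W[l==i][:,2].max().round(3))
E
```

```text
scene lid plate [508.7 315.4  87.8 105.   -5.2]
 grip depth 173 [819.9 418.7  58.7 689.  -71.6] [0.0112 0.0167 0.051 ] [1.15601148 0.49955988 1.28596227]
 clip 48 [360.4 190.3] [[0.4432 0.0035 0.06  ]] [0.4474 0.0059 0.0645] 0.07909065100693768
 clip 53 [323.4 197.4] [[ 0.5392 -0.0545  0.06  ]] [ 0.5393 -0.053   0.0618] 0.07716576113379442
 tub hi pts 305 [487.4 -30.1  91.  119.   54.7] 0.07909065100693768
  tray 1041 [ 530.6 -262.6  116.5  124.9   37.9] [95. 13. 64.] 0.0055384533127748265
  tray2 530 [ 522.5 -442.8   88.3   96.    40.4] [98. 13. 63.] 0.004765859766917137
 tall [259. 209.] [ 0.708 -0.145  0.082] 0.09
 tall [333. 293.] [0.746 0.182 0.094] 0.106
top lid plate [504.5 314.5  85.8 102.9  -5.3]
 grip depth 123 [489.8 122.8  16.  441.6  -4.6] [0.0128 0.0168 0.0528] [0.51390357 0.34285996 1.15506092]
 clip 18 [305.5 215.1] [[ 0.529  -0.0602  0.06  ]] [ 0.529  -0.0603  0.0652] 0.06861321644389912
 clip 24 [283.6 246.8] [[0.4399 0.0016 0.06  ]] [ 0.4396 -0.0016  0.0681] 1.1550609163077685
 tub hi pts 333 [485.9 -28.9  86.2 118.5  55. ] 0.07708745167054855
  tray 1473 [ 522.  -267.7  104.8  124.2   37.7] [92.  6. 63.] 0.008436778281669976
  tray2 847 [ 513.2 -447.7   80.8   95.    40.4] [86.  6. 60.] 0.009385487734497319
 tall [221. 142.] [0.734 0.175 0.095] 0.106
 tall [337. 154.] [ 0.699 -0.15   0.083] 0.091
```

View pics/crop1.png

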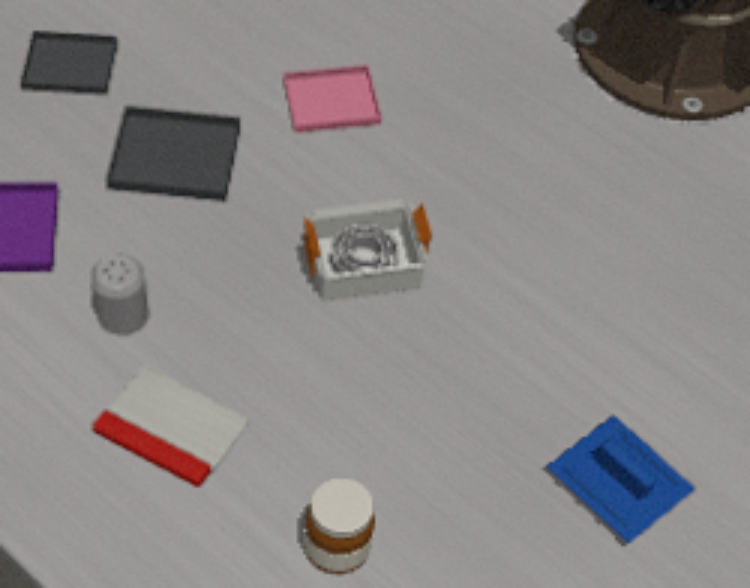

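The crop confirms the choice: the larger dark tray, the blue lid and the tub with orange clips. Next I move above the lid.

Emit:
step_arm --increments '[{"tx": 28.9,"ty": -32.4,"az": -7.64,"claw": 1},{"tx": 28.9,"ty": -32.4,"az": -7.64,"claw": 1},{"tx": 28.9,"ty": -32.4,"az": -7.64,"claw": 1},{"tx": 28.9,"ty": -32.4,"az": -7.64,"claw": 1},{"tx": 28.9,"ty": -32.4,"az": -7.64,"claw": 1},{"tx": 28.9,"ty": -32.4,"az": -7.64,"claw": 1},{"tx": 28.9,"ty": -32.4,"az": -7.64,"claw": 1},{"tx": 28.9,"ty": -32.4,"az": -7.64,"claw": 1},{"tx": 28.9,"ty": -32.4,"az": -7.64,"claw": 1},{"tx": 28.9,"ty": -32.4,"az": -7.64,"claw": 1},{"tz": 0,"claw": 1},{"tz": 0,"claw": 1}]' --newtons 30

```text
$.increments[0]: bad value
```

Emit:
step_arm --increments '[{"tx": 28.9,"ty": -32.4,"tz": 0,"ax": 0,"ay": 0,"az": -7.64,"claw": 1}]' --newtons 30

```text
time_s: 0.3
tcp_pos: [0.2443, 0.6087, 0.2443]
eef_rot: [180.0, -0.0, -26.3]
contact_force: [1.7, -1.2, 0.3]
gripper_width: 0.0874
```

All fields are needed in every row.

Emit:
step_arm --increments '[{"tx": 28.9,"ty": -32.4,"tz": 0,"ax": 0,"ay": 0,"az": -7.64,"claw": 1},{"tx": 28.9,"ty": -32.4,"tz": 0,"ax": 0,"ay": 0,"az": -7.64,"claw": 1},{"tx": 28.9,"ty": -32.4,"tz": 0,"ax": 0,"ay": 0,"az": -7.64,"claw": 1},{"tx": 28.9,"ty": -32.4,"tz": 0,"ax": 0,"ay": 0,"az": -7.64,"claw": 1},{"tx": 28.9,"ty": -32.4,"tz": 0,"ax": 0,"ay": 0,"az": -7.64,"claw": 1},{"tx": 28.9,"ty": -32.4,"tz": 0,"ax": 0,"ay": 0,"az": -7.64,"claw": 1},{"tx": 28.9,"ty": -32.4,"tz": 0,"ax": 0,"ay": 0,"az": -7.64,"claw": 1},{"tx": 28.9,"ty": -32.4,"tz": 0,"ax": 0,"ay": 0,"az": -7.64,"claw": 1},{"tx": 28.9,"ty": -32.4,"tz": 0,"ax": 0,"ay": 0,"az": -7.64,"claw": 1},{"tx": 0,"ty": 0,"tz": -20,"ax": 0,"ay": 0,"az": 0,"claw": 1},{"tx": 0,"ty": 0,"tz": -20,"ax": 0,"ay": 0,"az": 0,"claw": 1},{"tx": 0,"ty": 0,"tz": 0,"ax": 0,"ay": 0,"az": 0,"claw": 1}]' --newtons 30

```text
time_s: 1.5
tcp_pos: [0.5053, 0.3134, 0.2027]
eef_rot: [179.8, -0.2, -95.3]
contact_force: [-0.6, -0.4, -1.4]
gripper_width: 0.0876
```

Emit:
step_arm --increments '[{"tx": 1,"ty": 1.5,"tz": -40,"ax": 0,"ay": 0,"az": 0,"claw": 1},{"tx": 0,"ty": 0,"tz": -40,"ax": 0,"ay": 0,"az": 0,"claw": 1},{"tx": 0,"ty": 0,"tz": -40,"ax": 0,"ay": 0,"az": 0,"claw": 1},{"tx": 0,"ty": 0,"tz": -25,"ax": 0,"ay": 0,"az": 0,"claw": 1},{"tx": 0,"ty": 0,"tz": -10,"ax": 0,"ay": 0,"az": 0,"claw": 1},{"tx": 0,"ty": 0,"tz": -7,"ax": 0,"ay": 0,"az": 0,"claw": 1},{"tx": 0,"ty": 0,"tz": 0,"ax": 0,"ay": 0,"az": 0,"claw": 1}]'

```text
time_s: 2.2
tcp_pos: [0.5076, 0.3171, 0.044]
eef_rot: [-180.0, 0.0, -95.2]
contact_force: [0.1, 0.2, -0.3]
gripper_width: 0.0877
```

```bash
python3 - <<'E'
from h import *
s=r.get_state(); print(s['tcp_pos'],s['contact_force'])
c=cap('scene'); cv2.imwrite('pics/s2.png',cv2.resize(c['image'][220:340,360:520],None,fx=4,fy=4))
E
```

```text
[0.50762146 0.31708995 0.04402036] [ 0.12605214  0.23633912 -0.32414937]
```

View pics/s2.png

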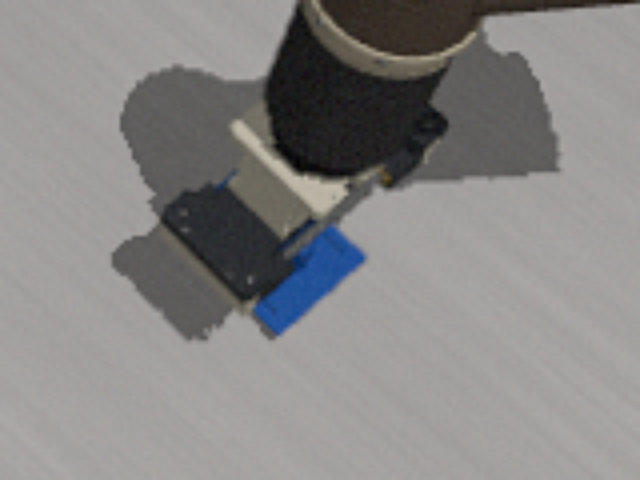

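The fingers straddle the grip, with the lid undisturbed under the gripper at about (310,275) in the crop. I'll lower 3 mm and close.

Emit:
step_arm --increments '[{"tx": 0,"ty": -1,"tz": -4,"ax": 0,"ay": 0,"az": 0,"claw": 1},{"tx": 0,"ty": 0,"tz": 0,"ax": 0,"ay": 0,"az": 0,"claw": -1},{"tx": 0,"ty": 0,"tz": 0,"ax": 0,"ay": 0,"az": 0,"claw": -1},{"tx": 0,"ty": 0,"tz": 0,"ax": 0,"ay": 0,"az": 0,"claw": -1},{"tx": 0,"ty": 0,"tz": 0,"ax": 0,"ay": 0,"az": 0,"claw": -1},{"tx": 0,"ty": 0,"tz": 0,"ax": 0,"ay": 0,"az": 0,"claw": -1},{"tx": 0,"ty": 0,"tz": 0,"ax": 0,"ay": 0,"az": 0,"claw": -1},{"tx": 0,"ty": 0,"tz": 0,"ax": 0,"ay": 0,"az": 0,"claw": -1},{"tx": 0,"ty": 0,"tz": 0,"ax": 0,"ay": 0,"az": 0,"claw": -1},{"tx": 0,"ty": 0,"tz": 0,"ax": 0,"ay": 0,"az": 0,"claw": -1}]' --newtons 50

```text
time_s: 3.25
tcp_pos: [0.5073, 0.3155, 0.0395]
eef_rot: [180.0, -0.0, -95.2]
contact_force: [0.2, -0.4, -0.3]
gripper_width: 0.0214
```

Emit:
step_arm --increments '[{"tx": 0,"ty": 0,"tz": 0,"ax": 0,"ay": 0,"az": 0,"claw": -1},{"tx": 0,"ty": 0,"tz": 0,"ax": 0,"ay": 0,"az": 0,"claw": -1},{"tx": 0,"ty": 0,"tz": 0,"ax": 0,"ay": 0,"az": 0,"claw": -1},{"tx": 0,"ty": 0,"tz": 10,"ax": 0,"ay": 0,"az": 0,"claw": -1},{"tx": 0,"ty": 0,"tz": 40,"ax": 0,"ay": 0,"az": 0,"claw": -1},{"tx": 0,"ty": 0,"tz": 40,"ax": 0,"ay": 0,"az": 0,"claw": -1},{"tx": 0,"ty": 0,"tz": 40,"ax": 0,"ay": 0,"az": 0,"claw": -1},{"tx": 0,"ty": 0,"tz": 30,"ax": 0,"ay": 0,"az": 0,"claw": -1},{"tx": 0,"ty": 0,"tz": 0,"ax": 0,"ay": 0,"az": 0,"claw": -1}]'

```text
time_s: 4.15
tcp_pos: [0.5093, 0.3171, 0.2057]
eef_rot: [-179.6, 0.4, -95.1]
contact_force: [0.0, -0.2, -0.5]
gripper_width: 0.016
```

```bash
python3 - <<'E'
from h import *
s=r.get_state(); print(s['tcp_pos'],s['contact_force'],s['gripper_width'])
B={'scene':(310,170,375,225),'top':(265,200,330,262)}
for n in B:
    c=cap(n); W=cloud(c); cv2.imwrite(f'pics/{n}3.png',c['image'])
    m=np.zeros((400,640),bool);u0,v0,u1,v1=B[n];m[v0:v1,u0:u1]=1
    h=cv2.cvtColor(c['image'],cv2.COLOR_BGR2HSV)
    q=m&(W[...,2]>.042)&(W[...,2]<.056)&(h[...,1]<60); print(n,'lip',q.sum(),rect(W[q]))
    M,_=masks(c); b=M['blue']&(W[...,0]>.3)&(W[...,2]>.1)&(W[...,2]<1); print('lid',b.sum(),rect(ray(c,uv(b),s['tcp_pos'][2]-.024)) if b.sum()>20 else '')
a=cv2.imread('pics/scene3.png')[130:330,280:520]; cv2.imwrite('pics/s3.png',cv2.resize(a,None,fx=3,fy=3))
E
```

```text
[0.50927339 0.31709827 0.20567462] [ 0.0113411  -0.23287849 -0.48608195] 0.015972311570283004
scene lip 218 [488.8 -31.9  91.8 111.8  55.2]
lid 422 [110.1 307.5 195.6 900.3 -78. ]
top lip 225 [485.9 -29.   86.3 106.7  55.1]
lid 622 [505.  300.6  72.4  82.1  84.1]
```

View pics/s3.png

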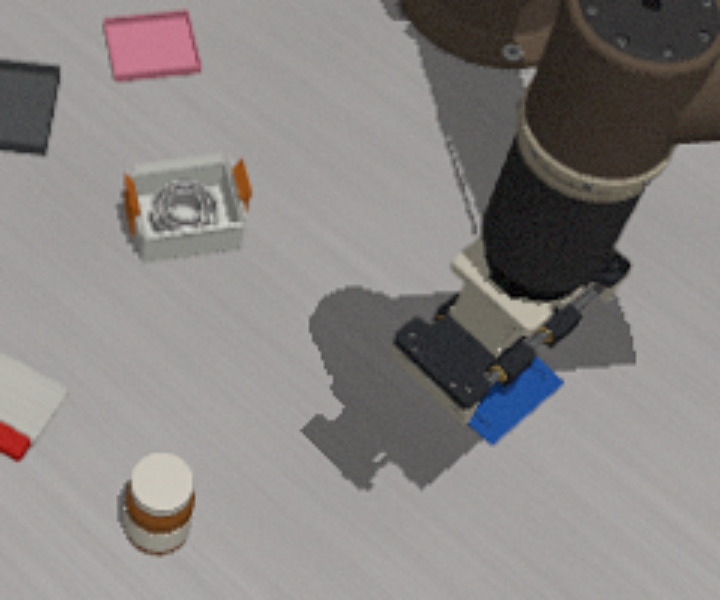

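The lid is held level at crop (515,400), and the tub is still at crop (190,210) with both views agreeing. Next I carry the lid over the tub.

Emit:
step_arm --increments '[{"tx": -2,"ty": -34.6,"tz": 0,"ax": 0,"ay": 0,"az": 6.03,"claw": -1},{"tx": -2,"ty": -34.6,"tz": 0,"ax": 0,"ay": 0,"az": 6.03,"claw": -1},{"tx": -2,"ty": -34.6,"tz": 0,"ax": 0,"ay": 0,"az": 6.03,"claw": -1},{"tx": -2,"ty": -34.6,"tz": 0,"ax": 0,"ay": 0,"az": 6.03,"claw": -1},{"tx": -2,"ty": -34.6,"tz": 0,"ax": 0,"ay": 0,"az": 6.03,"claw": -1},{"tx": -2,"ty": -34.6,"tz": 0,"ax": 0,"ay": 0,"az": 6.03,"claw": -1},{"tx": -2,"ty": -34.6,"tz": 0,"ax": 0,"ay": 0,"az": 6.03,"claw": -1},{"tx": -2,"ty": -34.6,"tz": 0,"ax": 0,"ay": 0,"az": 6.03,"claw": -1},{"tx": -2,"ty": -34.6,"tz": 0,"ax": 0,"ay": 0,"az": 6.03,"claw": -1},{"tx": -2,"ty": -34.6,"tz": 0,"ax": 0,"ay": 0,"az": 6.03,"claw": -1},{"tx": 0,"ty": 0,"tz": 0,"ax": 0,"ay": 0,"az": 0,"claw": -1},{"tx": 0,"ty": 0,"tz": 0,"ax": 0,"ay": 0,"az": 0,"claw": -1}]'

```text
time_s: 5.45
tcp_pos: [0.4866, -0.0313, 0.1987]
eef_rot: [179.9, 0.1, -35.0]
contact_force: [0.4, -0.0, -0.7]
gripper_width: 0.0157
```

Emit:
step_arm --increments '[{"tx": 0,"ty": 0,"tz": -25,"ax": 0,"ay": 0,"az": 0,"claw": -1},{"tx": 0,"ty": 0,"tz": -25,"ax": 0,"ay": 0,"az": 0,"claw": -1},{"tx": 0,"ty": 0,"tz": -10,"ax": 0,"ay": 0,"az": 0,"claw": -1},{"tx": 0,"ty": 0,"tz": 0,"ax": 0,"ay": 0,"az": 0,"claw": -1},{"tx": 0,"ty": 0,"tz": 0,"ax": 0,"ay": 0,"az": 0,"claw": -1}]'

```text
time_s: 5.95
tcp_pos: [0.4878, -0.03, 0.1401]
eef_rot: [180.0, -0.0, -34.8]
contact_force: [-0.4, -0.5, 0.1]
gripper_width: 0.0154
```

```bash
python3 - <<'E'
from h import *
s=r.get_state(); T=s['tcp_pos']; print(T,s['eef_rot'],s['contact_force'],s['gripper_width'])
for n in('scene','top'):
    c=cap(n); M,_=masks(c); W=cloud(c)
    b=M['blue']&(np.hypot(W[...,0]-T[0],W[...,1]-T[1])<.12)
    if b.sum()>20: print(n,'lid',b.sum(),rect(ray(c,uv(b),T[2]-.024)),'z',np.percentile(W[b][:,2],[10,50,90]))
    cv2.imwrite(f'pics/{n}4.png',c['image'])
a=cv2.imread('pics/scene4.png')[120:260,260:440]; b=cv2.imread('pics/top4.png')[180:280,240:350]
cv2.imwrite('pics/s4.png',np.hstack([cv2.resize(a,(450,350)),cv2.resize(b,(350,350))]))
E
```

```text
[ 0.48781596 -0.03001163  0.14005824] [ 1.79989980e+02 -1.86938589e-02 -3.48421765e+01] [-0.39112087 -0.47349659  0.13448688] 0.01543984176918142
scene lid 334 [419.5 -88.7 122.6 298.9 -50.9] z [0.11314343 0.11725676 0.13372711]
top lid 40 [467.4 -63.5  25.8 100.6  69.5] z [0.11491633 0.11754334 0.13031076]
```

View pics/s4.png

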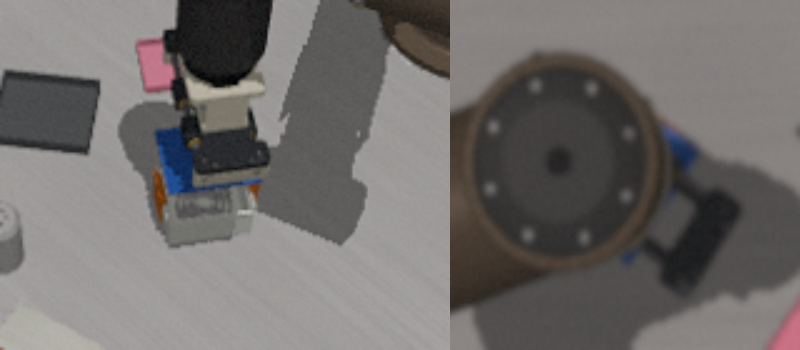

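```bash
python3 - <<'E'
from h import *
s=r.get_state(); T=s['tcp_pos']; a=np.radians(55.15); ex=np.array([np.cos(a),np.sin(a)]); ey=np.array([-ex[1],ex[0]])
for n in('scene','top'):
    c=cap(n); M,_=masks(c); W=cloud(c)
    b=M['blue']&(W[...,2]>.105)&(W[...,2]<.122)&(np.hypot(W[...,0]-T[0],W[...,1]-T[1])<.09)
    P=ray(c,uv(b),T[2]-.024)[:,:2]-T[:2]; X,Y=P@ex*1e3,P@ey*1e3
    print(n,b.sum(),'x',np.percentile(X,[1,99]).round(1),'y',np.percentile(Y,[1,99]).round(1),'cloud z',np.median(W[b][:,2]).round(4))
E
```

```text
scene 274 x [-40.2  46.8] y [-54.   40.5] cloud z 0.1171
top 34 x [-41.5 -17.4] y [-49.   19.7] cloud z 0.1171
```

The lid is aligned with the tub to within about 2 mm, and the flared lip takes up about 6 mm. Going down.

Emit:
step_arm --increments '[{"tx": 0,"ty": -1,"tz": -15,"ax": 0,"ay": 0,"az": 0,"claw": -1},{"tx": 0,"ty": 0,"tz": -15,"ax": 0,"ay": 0,"az": 0,"claw": -1},{"tx": 0,"ty": 0,"tz": -8,"ax": 0,"ay": 0,"az": 0,"claw": -1},{"tx": 0,"ty": 0,"tz": -4,"ax": 0,"ay": 0,"az": 0,"claw": -1},{"tx": 0,"ty": 0,"tz": -3,"ax": 0,"ay": 0,"az": 0,"claw": -1},{"tx": 0,"ty": 0,"tz": -2,"ax": 0,"ay": 0,"az": 0,"claw": -1},{"tx": 0,"ty": 0,"tz": 0,"ax": 0,"ay": 0,"az": 0,"claw": -1}]'

```text
time_s: 6.85
tcp_pos: [0.4874, -0.0313, 0.0928]
eef_rot: [-180.0, -0.0, -34.9]
contact_force: [-0.7, 0.8, 0.6]
gripper_width: 0.0159
```

Emit:
step_arm --increments '[{"tx": 0,"ty": 0,"tz": -2,"ax": 0,"ay": 0,"az": 0,"claw": -1},{"tx": 0,"ty": 0,"tz": -2,"ax": 0,"ay": 0,"az": 0,"claw": -1},{"tx": 0,"ty": 0,"tz": 0,"ax": 0,"ay": 0,"az": 0,"claw": -1}]'

```text
time_s: 7.15
tcp_pos: [0.4875, -0.0313, 0.0886]
eef_rot: [-180.0, -0.0, -34.9]
contact_force: [-1.9, 1.6, 2.9]
gripper_width: 0.016
```

Emit:
step_arm --increments '[{"tx": 0,"ty": 0,"tz": -2,"ax": 0,"ay": 0,"az": 0,"claw": -1},{"tx": 0,"ty": 0,"tz": -2,"ax": 0,"ay": 0,"az": 0,"claw": -1},{"tx": 0,"ty": 0,"tz": 0,"ax": 0,"ay": 0,"az": 0,"claw": -1}]'

```text
time_s: 7.45
tcp_pos: [0.4878, -0.0314, 0.0847]
eef_rot: [-180.0, -0.0, -34.9]
contact_force: [-1.0, 0.8, 3.0]
gripper_width: 0.0159
```

Emit:
step_arm --increments '[{"tx": 0,"ty": 0,"tz": -1.5,"ax": 0,"ay": 0,"az": 0,"claw": -1},{"tx": 0,"ty": 0,"tz": -1.5,"ax": 0,"ay": 0,"az": 0,"claw": -1},{"tx": 0,"ty": 0,"tz": 0,"ax": 0,"ay": 0,"az": 0,"claw": -1}]'

```text
time_s: 7.75
tcp_pos: [0.4873, -0.0315, 0.0812]
eef_rot: [180.0, 0.0, -34.9]
contact_force: [1.4, 1.2, -0.3]
gripper_width: 0.0156
```

Emit:
step_arm --increments '[{"tx": 0,"ty": 0,"tz": -1,"ax": 0,"ay": 0,"az": 0,"claw": -1},{"tx": 0,"ty": 0,"tz": -1,"ax": 0,"ay": 0,"az": 0,"claw": -1},{"tx": 0,"ty": 0,"tz": 0,"ax": 0,"ay": 0,"az": 0,"claw": -1}]'

```text
time_s: 8.05
tcp_pos: [0.4872, -0.0316, 0.0794]
eef_rot: [180.0, 0.0, -34.9]
contact_force: [0.5, 0.4, 0.1]
gripper_width: 0.016
```

```bash
cat > look.py <<'E'
from h import *
import sys
k=sys.argv[1]; s=r.get_state(); T=s['tcp_pos']; print(T,s['contact_force'],s['moment'],s['gripper_width'])
a=np.radians(s['eef_rot'][2]+90); ex=np.array([np.cos(a),np.sin(a)]); ey=np.array([-ex[1],ex[0]])
for n in('scene','top'):
    c=cap(n); M,_=masks(c); W=cloud(c); near=np.hypot(W[...,0]-T[0],W[...,1]-T[1])<.1
    for col in('blue','orange'):
        nn,l,st,ce=cv2.connectedComponentsWithStats((M[col]&near).astype(np.uint8))
        for i in range(1,nn):
            if st[i,4]<6: continue
            Q=W[l==i]; L=np.c_[(Q[:,:2]-T[:2])@ex,(Q[:,:2]-T[:2])@ey,Q[:,2]]*1e3
            print(n,col,ce[i].round(),st[i,4],'med',np.median(L,0).round(1),'lo',np.percentile(L,5,0).round(1),'hi',np.percentile(L,95,0).round(1))
    if n=='scene': u,v=cv2.projectPoints(T[None],cv2.Rodrigues(c['R'])[0],c['t'],c['K'],c['D'])[0].ravel().astype(int); cv2.imwrite(f'pics/l{k}.png',cv2.resize(c['image'][v-50:v+60,u-60:u+60],None,fx=5,fy=5))
E
python3 look.py 5
```

```text
[ 0.48720121 -0.03157898  0.07944899] [0.47774487 0.42342424 0.06533227] [-0.0946507   0.05381379 -0.03465443] 0.016010654768282766
scene blue [329. 195.] 238 med [  9.6 -38.   56.5] lo [-36.8 -50.5  52.3] hi [ 44.2 -25.6  80.7]
scene orange [323. 197.] 56 med [  9.6 -58.4  62.6] lo [-11.2 -60.6  30.3] hi [ 22.3 -52.1  74.2]
top blue [314. 224.] 26 med [-33.2 -43.3  55.4] lo [-40.5 -48.2  52.3] hi [-24.4 -37.2 126.2]
top orange [309. 217.] 7 med [-13.4 -51.1  66.9] lo [-24.9 -53.8  61.5] hi [-10.  -42.6 391.8]
```

View pics/l5.png

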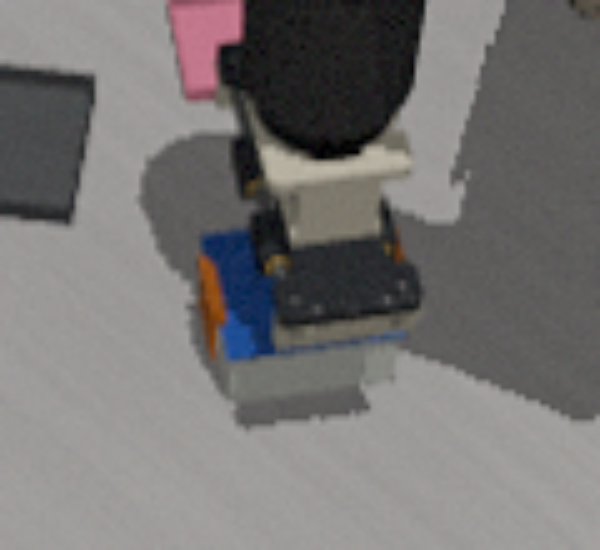

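The plate is down at z ≈ 56 mm (crop 245,290), with the orange clip beside it at crop (212,300). I'll press further to make sure it's seated.

Emit:
step_arm --increments '[{"tx": 0,"ty": 0,"tz": -1,"ax": 0,"ay": 0,"az": 0,"claw": -1},{"tx": 0,"ty": 0,"tz": 0,"ax": 0,"ay": 0,"az": 0,"claw": -1}]'

```text
time_s: 8.35
tcp_pos: [0.4874, -0.0315, 0.0793]
eef_rot: [180.0, -0.0, -34.9]
contact_force: [-4.5, 0.9, 11.6]
gripper_width: 0.0155
```

Emit:
step_arm --increments '[{"tx": 0,"ty": 0,"tz": -1,"ax": 0,"ay": 0,"az": 0,"claw": -1},{"tx": 0,"ty": 0,"tz": 0,"ax": 0,"ay": 0,"az": 0,"claw": -1}]'

```text
time_s: 8.55
tcp_pos: [0.4876, -0.0316, 0.0793]
eef_rot: [-180.0, -0.1, -34.8]
contact_force: [-7.1, 0.3, 21.9]
gripper_width: 0.0157
```

Emit:
step_arm --increments '[{"tx": 0,"ty": 0,"tz": -1,"ax": 0,"ay": 0,"az": 0,"claw": -1},{"tx": 0,"ty": 0,"tz": 0,"ax": 0,"ay": 0,"az": 0,"claw": -1}]'

```text
time_s: 8.75
tcp_pos: [0.4879, -0.0316, 0.0792]
eef_rot: [-180.0, -0.1, -34.8]
contact_force: [-10.1, 1.2, 31.5]
gripper_width: 0.0157
```

Emit:
step_arm --increments '[{"tx": 0,"ty": 0,"tz": 2,"ax": 0,"ay": 0,"az": 0,"claw": -1},{"tx": 0,"ty": 0,"tz": 1,"ax": 0,"ay": 0,"az": 0,"claw": -1},{"tx": 0,"ty": 0,"tz": 0,"ax": 0,"ay": 0,"az": 0,"claw": -1}]'

```text
time_s: 9.05
tcp_pos: [0.4872, -0.0315, 0.0794]
eef_rot: [-180.0, 0.0, -34.9]
contact_force: [-0.1, 1.0, 1.8]
gripper_width: 0.0157
```

Emit:
step_arm --increments '[{"tx": 0,"ty": 0,"tz": 5,"ax": 0,"ay": 0,"az": 0,"claw": -1},{"tx": 0,"ty": 0,"tz": 5,"ax": 0,"ay": 0,"az": 0,"claw": -1},{"tx": 0,"ty": 0,"tz": 5,"ax": 0,"ay": 0,"az": 0,"claw": -1},{"tx": 0,"ty": 0,"tz": 5,"ax": 0,"ay": 0,"az": 0,"claw": -1},{"tx": 0,"ty": 0,"tz": 0,"ax": 0,"ay": 0,"az": 0,"claw": -1}]'

```text
time_s: 9.55
tcp_pos: [0.4878, -0.0314, 0.1003]
eef_rot: [-179.9, -0.0, -34.9]
contact_force: [0.6, -0.3, -3.4]
gripper_width: 0.0158
```

```bash
python3 look.py 6
```

```text
[ 0.48779128 -0.03136027  0.10034709] [ 0.61176905 -0.26213194 -3.44265183] [0.00486443 0.04620534 0.06729951] 0.01575697072251995
scene blue [330. 192.] 245 med [  8.8 -37.5  77.5] lo [-34.5 -51.   73.4] hi [ 42.7 -24.9  95.9]
scene orange [323. 193.] 53 med [ 10.4 -58.8  82.6] lo [-11.7 -60.7  53.4] hi [ 22.7 -52.9  94.5]
top blue [314. 224.] 32 med [-34.3 -43.3  76.9] lo [-41.7 -48.7  74.2] hi [-24.3 -35.9 172.4]
top orange [309. 216.] 6 med [-11.6 -52.8  82.9] lo [-14.3 -54.5  78.2] hi [ -7.4 -51.2  87.7]
```

View pics/l6.png

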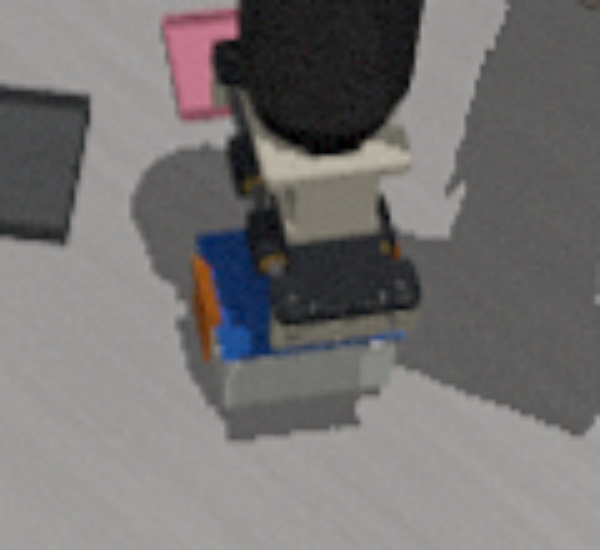

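The closed tub lifts with the lid, reading −3.4 N, with both still together at crop (300,330). Next I carry it to the tray.

Emit:
step_arm --increments '[{"tx": 0,"ty": 0,"tz": 15,"ax": 0,"ay": 0,"az": 0,"claw": -1},{"tx": 0,"ty": -10,"tz": 15,"ax": 0,"ay": 0,"az": 0,"claw": -1},{"tx": 4,"ty": -25,"tz": 10,"ax": 0,"ay": 0,"az": -2.2,"claw": -1},{"tx": 4.5,"ty": -27,"tz": 0,"ax": 0,"ay": 0,"az": -2.2,"claw": -1},{"tx": 4.5,"ty": -27,"tz": 0,"ax": 0,"ay": 0,"az": -2.2,"claw": -1},{"tx": 4.5,"ty": -27,"tz": 0,"ax": 0,"ay": 0,"az": -2.2,"claw": -1},{"tx": 4.5,"ty": -27,"tz": 0,"ax": 0,"ay": 0,"az": -2.2,"claw": -1},{"tx": 4.5,"ty": -27,"tz": 0,"ax": 0,"ay": 0,"az": -2.2,"claw": -1},{"tx": 4.5,"ty": -25,"tz": 0,"ax": 0,"ay": 0,"az": -2.2,"claw": -1},{"tx": 4,"ty": -25,"tz": 0,"ax": 0,"ay": 0,"az": -2,"claw": -1},{"tx": 2,"ty": -15,"tz": 0,"ax": 0,"ay": 0,"az": 0,"claw": -1},{"tx": 0,"ty": 0,"tz": 0,"ax": 0,"ay": 0,"az": 0,"claw": -1}]'

```text
time_s: 10.85
tcp_pos: [0.5241, -0.2679, 0.1388]
eef_rot: [180.0, 0.0, -52.4]
contact_force: [-1.1, 0.4, -4.2]
gripper_width: 0.0158
```

Emit:
step_arm --increments '[{"tx": 0,"ty": 0,"tz": -15,"ax": 0,"ay": 0,"az": 0,"claw": -1},{"tx": 0,"ty": 0,"tz": -10,"ax": 0,"ay": 0,"az": 0,"claw": -1},{"tx": 0,"ty": 0,"tz": 0,"ax": 0,"ay": 0,"az": 0,"claw": -1}]'

```text
time_s: 11.15
tcp_pos: [0.523, -0.2656, 0.1128]
eef_rot: [179.9, 0.2, -52.2]
contact_force: [-0.3, 0.0, -2.6]
gripper_width: 0.0157
```

```bash
python3 look.py 7
```

```text
[ 0.52299676 -0.26556289  0.11278162] [-0.30112974  0.02271603 -2.56738099] [0.05244942 0.04750011 0.05057652] 0.0157440541289053
scene blue [284. 152.] 245 med [26.6 32.3 88.6] lo [-33.  -39.3  84.3] hi [46.8 47.5 96.5]
scene orange [295. 152.] 44 med [ 7.1 54.7 94.3] lo [-15.8  49.7  55. ] hi [ 22.2  56.7 104.2]
top blue [374. 233.] 104 med [-27.9  40.2  90.7] lo [-42.9  30.4  86.7] hi [-8.9 50.4 94.1]
top orange [364. 229.] 40 med [-2.4 56.1 97.3] lo [-17.4  51.6   5.1] hi [ 11.8  57.2 108. ]
```

View pics/l7.png

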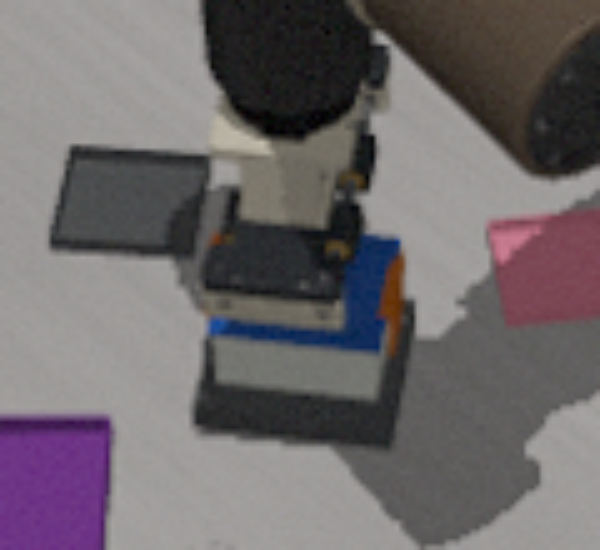

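The tub hangs centred over the larger dark tray, whose near edge spans crop (195,430) to (390,445), with even margins. Lowering.

Emit:
step_arm --increments '[{"tx": 0,"ty": 0,"tz": -10,"ax": 0,"ay": 0,"az": 0,"claw": -1},{"tx": 0,"ty": 0,"tz": -8,"ax": 0,"ay": 0,"az": 0,"claw": -1},{"tx": 0,"ty": 0,"tz": -5,"ax": 0,"ay": 0,"az": 0,"claw": -1},{"tx": 0,"ty": 0,"tz": -3,"ax": 0,"ay": 0,"az": 0,"claw": -1},{"tx": 0,"ty": 0,"tz": 0,"ax": 0,"ay": 0,"az": 0,"claw": -1}]'

```text
time_s: 11.75
tcp_pos: [0.524, -0.2664, 0.088]
eef_rot: [180.0, 0.0, -52.3]
contact_force: [0.1, -0.1, -3.1]
gripper_width: 0.0152
```

Emit:
step_arm --increments '[{"tx": 0,"ty": 0,"tz": -2,"ax": 0,"ay": 0,"az": 0,"claw": -1},{"tx": 0,"ty": 0,"tz": -1,"ax": 0,"ay": 0,"az": 0,"claw": -1},{"tx": 0,"ty": 0,"tz": 0,"ax": 0,"ay": 0,"az": 0,"claw": -1}]'

```text
time_s: 12.05
tcp_pos: [0.5244, -0.2665, 0.0856]
eef_rot: [-180.0, -0.0, -52.3]
contact_force: [-0.7, 0.4, -2.7]
gripper_width: 0.0154
```

Emit:
step_arm --increments '[{"tx": 0,"ty": 0,"tz": -2,"ax": 0,"ay": 0,"az": 0,"claw": -1},{"tx": 0,"ty": 0,"tz": -1,"ax": 0,"ay": 0,"az": 0,"claw": -1},{"tx": 0,"ty": 0,"tz": 0,"ax": 0,"ay": 0,"az": 0,"claw": -1}]'

```text
time_s: 12.35
tcp_pos: [0.5244, -0.2665, 0.0826]
eef_rot: [-180.0, -0.0, -52.3]
contact_force: [0.3, -0.2, -2.0]
gripper_width: 0.0158
```

Emit:
step_arm --increments '[{"tx": 0,"ty": 0,"tz": -1,"ax": 0,"ay": 0,"az": 0,"claw": -1},{"tx": 0,"ty": 0,"tz": -0.5,"ax": 0,"ay": 0,"az": 0,"claw": -1},{"tx": 0,"ty": 0,"tz": 0,"ax": 0,"ay": 0,"az": 0,"claw": -1}]'

```text
time_s: 12.65
tcp_pos: [0.5247, -0.2666, 0.0815]
eef_rot: [-180.0, -0.0, -52.3]
contact_force: [-0.8, -0.0, 0.4]
gripper_width: 0.0157
```

The tub rests on the tray floor at z 0.0815, as predicted. I'll open and retreat.

Emit:
step_arm --increments '[{"tx": 0,"ty": 0,"tz": 0,"ax": 0,"ay": 0,"az": 0,"claw": 1},{"tx": 0,"ty": 0,"tz": 0,"ax": 0,"ay": 0,"az": 0,"claw": 1},{"tx": 0,"ty": 0,"tz": 0,"ax": 0,"ay": 0,"az": 0,"claw": 1},{"tx": 0,"ty": 0,"tz": 0,"ax": 0,"ay": 0,"az": 0,"claw": 1},{"tx": 0,"ty": 0,"tz": 0,"ax": 0,"ay": 0,"az": 0,"claw": 1},{"tx": 0,"ty": 0,"tz": 0,"ax": 0,"ay": 0,"az": 0,"claw": 1},{"tx": 0,"ty": 0,"tz": 0,"ax": 0,"ay": 0,"az": 0,"claw": 1},{"tx": 0,"ty": 0,"tz": 15,"ax": 0,"ay": 0,"az": 0,"claw": 1},{"tx": 0,"ty": 0,"tz": 30,"ax": 0,"ay": 0,"az": 0,"claw": 1},{"tx": 0,"ty": 0,"tz": 40,"ax": 0,"ay": 0,"az": 0,"claw": 1},{"tx": 0,"ty": 0,"tz": 40,"ax": 0,"ay": 0,"az": 0,"claw": 1},{"tx": 0,"ty": 0,"tz": 0,"ax": 0,"ay": 0,"az": 0,"claw": 1}]'

```text
time_s: 13.85
tcp_pos: [0.5273, -0.2675, 0.2124]
eef_rot: [-179.7, -0.5, -52.2]
contact_force: [-0.5, -0.2, -0.7]
gripper_width: 0.0874
```

Emit:
step_arm --increments '[{"tx": 0,"ty": 40,"tz": 0,"ax": 0,"ay": 0,"az": 0,"claw": 1},{"tx": 0,"ty": 40,"tz": 0,"ax": 0,"ay": 0,"az": 0,"claw": 1},{"tx": 0,"ty": 40,"tz": 0,"ax": 0,"ay": 0,"az": 0,"claw": 1},{"tx": 0,"ty": 40,"tz": 0,"ax": 0,"ay": 0,"az": 0,"claw": 1},{"tx": 0,"ty": 40,"tz": 0,"ax": 0,"ay": 0,"az": 0,"claw": 1},{"tx": 0,"ty": 40,"tz": 0,"ax": 0,"ay": 0,"az": 0,"claw": 1},{"tx": 0,"ty": 40,"tz": 0,"ax": 0,"ay": 0,"az": 0,"claw": 1},{"tx": 0,"ty": 0,"tz": 0,"ax": 0,"ay": 0,"az": 0,"claw": 1},{"tx": 0,"ty": 0,"tz": 0,"ax": 0,"ay": 0,"az": 0,"claw": 1}]'

```text
time_s: 14.75
tcp_pos: [0.5242, 0.0144, 0.206]
eef_rot: [-180.0, -0.0, -52.2]
contact_force: [-0.1, -0.1, -0.2]
gripper_width: 0.0876
```

```bash
python3 - <<'E'
from h import *
T=np.array([.5245,-.2666]); a=np.radians(37.7); ex=np.array([np.cos(a),np.sin(a)]); ey=np.array([-ex[1],ex[0]]); im=[]
for n in('scene','top'):
    c=cap(n); M,_=masks(c); W=cloud(c); near=np.hypot(W[...,0]-T[0],W[...,1]-T[1])<.1
    for col in('blue','orange','dark'):
        nn,l,st,ce=cv2.connectedComponentsWithStats((M[col]&near).astype(np.uint8))
        for i in range(1,nn):
            if st[i,4]<6: continue
            Q=W[l==i]; L=np.c_[(Q[:,:2]-T)@ex,(Q[:,:2]-T)@ey,Q[:,2]]*1e3
            print(n,col,ce[i].round(),st[i,4],'med',np.median(L,0).round(1),'lo',np.percentile(L,5,0).round(1),'hi',np.percentile(L,95,0).round(1))
    b=M['blue']&near; p=b&(W[...,2]<.066); X=W[p]; A=np.c_[X[:,:2]-T,np.ones(len(X))]; k=np.linalg.lstsq(A,X[:,2],rcond=None)[0]; print(n,'plate z',k[2].round(4),'tilt deg',np.degrees(k[:2]).round(2))
    k=(W[...,2]>.07)&(W[...,2]<.12)&(abs(W[...,1])<.35)&(W[...,0]>.6)&(W[...,0]<.9)
    nn,l,s,ce=cv2.connectedComponentsWithStats(k.astype(np.uint8))
    for i in range(1,nn):
        if s[i,4]>20: print(' tall',ce[i].round(),W[l==i].mean(0).round(3))
    u,v=ce0=np.argwhere(b).mean(0)[::-1].astype(int); im.append(cv2.resize(c['image'][v-40:v+40,u-40:u+40],(400,400),interpolation=cv2.INTER_CUBIC))
cv2.imwrite('pics/fin.png',np.hstack(im)); print(r.get_state()['tcp_pos'])
E
```

```text
scene blue [277. 156.] 720 med [11.5  1.  58.4] lo [-37.1 -46.2  52.7] hi [43.4 43.3 92. ]
scene orange [260. 152.] 36 med [  5.8 -55.7  63.6] lo [-15.7 -59.2  59. ] hi [ 20.4 -51.9  70.4]
scene orange [295. 158.] 42 med [ 4.6 54.9 64. ] lo [-18.   50.9   3.1] hi [20.8 56.5 75. ]
scene dark [279. 173.] 183 med [50.7 13.3  7.2] lo [-39.4 -62.2  -0. ] hi [55.9 59.6 18.7]
scene plate z 0.0564 tilt deg [1.61 2.22]
 tall [258. 209.] [ 0.708 -0.146  0.082]
 tall [333. 293.] [0.745 0.182 0.094]
top blue [378. 217.] 1112 med [ 0.7  2.4 58.4] lo [-42.2 -43.7  53.7] hi [40.9 45.5 93.8]
top orange [394. 205.] 29 med [ -2.4 -53.6  68.2] lo [-16.8 -55.5  63.1] hi [ 12.7 -51.   74.4]
top orange [362. 229.] 34 med [-0.8 57.1 64. ] lo [-16.9  55.3   3.2] hi [14.3 58.4 76.1]
top dark [353. 219.] 17 med [37.  56.4  3.9] lo [21.8 52.1  0.5] hi [47.9 60.6 20.4]
top dark [369. 240.] 21 med [-39.2  56.4   3.2] lo [-53.7  53.4  -0.6] hi [-26.6  60.7  18.8]
top plate z 0.0561 tilt deg [3.09 4.02]
 tall [221. 142.] [0.734 0.175 0.095]
 tall [337. 154.] [ 0.699 -0.149  0.083]
[0.52416977 0.01306732 0.20592071]
```

View pics/fin.png

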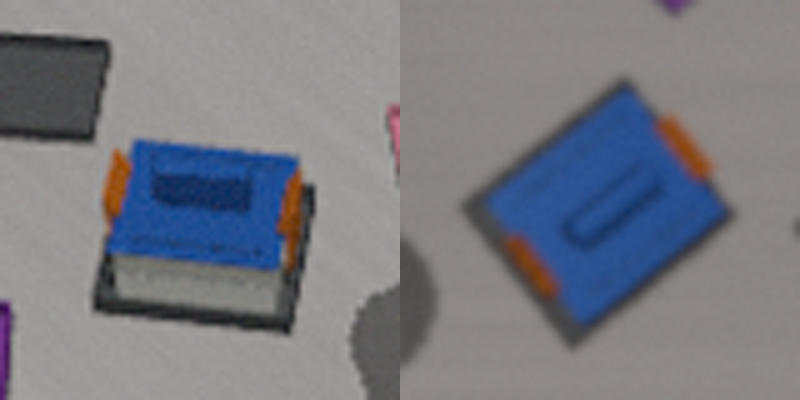

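Both clips lie over the plate's ends, at left crop (117,185) and (292,205), and the tub is inside the tray. The tilt fit disagrees between the views, probably because of edge and grip pixels, so I'll check it robustly.

```bash
python3 - <<'E'
from h import *
T=np.array([.5245,-.2666]); a=np.radians(37.7); ex=np.array([np.cos(a),np.sin(a)]); ey=np.array([-ex[1],ex[0]])
for n in('scene','top'):
    c=cap(n); W=cloud(c); M,_=masks(c); b=cv2.erode(M['blue'].astype(np.uint8),np.ones((3,3)))>0
    x=(W[...,:2]-T)@ex*1e3; y=(W[...,:2]-T)@ey*1e3; z=W[...,2]*1e3
    print(n,[(sx,sy,np.median(z[b&(x*sx>15)&(x*sx<40)&(y*sy>10)&(y*sy<45)]).round(2)) for sx in(-1,1) for sy in(-1,1)])
E
```

```text
scene [(-1, -1, np.float64(56.23)), (-1, 1, np.float64(56.75)), (1, -1, np.float64(56.99)), (1, 1, np.float64(57.61))]
top [(-1, -1, np.float64(57.63)), (-1, 1, np.float64(58.49)), (1, -1, np.float64(58.38)), (1, 1, np.float64(58.11))]
```

```bash
python3 -c "
from plant import r
print(r.close_job(), r.get_state()['time_s'])"
```

```text
the job is handed in; nothing more can be done
the job is handed in; nothing more can be done
```

The closed tub is in the larger dark tray with its lid clipped on. I handed the job in shortly after the last move ended at 14.75 s on the robot's clock; no verdict was reported.

**What I did:** I gripped the lid, lowered it onto the tub and pressed with up to about 31 N. It stopped firmly at the expected shut height. I then lifted the tub by the lid's grip, set it on the tray floor, opened the gripper and moved clear.

**What the last checks showed:**
- **Lid:** its plate is at about 57–58 mm against 58 expected, and level to about 1 mm across its corners.
- **Clips:** both are over the plate's ends at their rest positions, about 55 mm out. I judged this from the pictures and from the tub lifting with the lid; there is no direct reading of the clips.
- **Jar and shaker:** their measured positions did not change beyond about 1 mm.
- **Scraper:** I did not re-measure it, but the arm never went near it.

**Disagreements:** a first plane fit suggested 2–5° of tilt, with the two views disagreeing. I put this down to edge and grip pixels, since the corner medians show the lid level. The two cameras also differ by 1–4 mm in position, which is within the fit's margins.

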